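# Stage the last shim and crack the dry box lid

### The arm

A 6-joint arm with a two-finger parallel gripper is mounted at the origin on the work surface. World frame = base frame: x ahead of the robot, y to its left, z up, the work surface at z = 0. Lengths are in mm, angles in rad, forces in N, time in s.
With the tool pointing down it reaches from about 275 to 875 mm from the base axis. Payload 12.5 kg.
Tool frame: the origin (TCP) lies midway between the tips of the shut fingers; the grasp point (between the pads) lies 19 mm behind it (bot.grip_point_offset is the distance from the TCP to the grasp point, in mm); z points along the fingers, y is the line along which they close (so a half turn about z gives the same grasp; the last joint's range is limited). The gripper opens to 85 mm and grips with 20 to 120 N. Pads are 22 mm wide; open, the fingers measure 114 mm over their backs; the gripper's body (76 mm by 85 mm) begins 54 mm behind the grasp point. The pads swing forward as they close: fully open they stand 13 mm farther back than shut.
Start: joints at [-1.237, 0.351, 1.652, -0, 1.139, -0.085], TCP at [223.682, -502.445, 231.29] pointing down, gripper open.
Joint ranges: [-2.75, 2.75], [-0.79, 2.1], [0.01, 2.65], [-1.57, 4.71], [0.07, 3.14], [-2.87, 2.87]. Speed limits (rad/s): [2.22, 2.22, 2.79, 3.14, 3.14, 3.14].

### API

Orientations are given as a unit quaternion [x, y, z, w].
In Python, from plant import bot gives the robot as it stands.
- The arm moves only by the tool apply_moves, never from a script. Its argument "rows" is a list of rows, each a list of 7 numbers: the shift along the tool's x, y, z in m, then the turn, a rotation vector about the tool's x, y, z in rad, then the finger opening in m, from 0 to 0.0854. In form: [[tx, ty, tz, wx, wy, wz, jaw], ...]. A call has 1 to 20 rows; each row is the pose to reach, as a shift and turn from the pose commanded when the call began, along the tool's axes at that moment; what a row does not reach only later rows make up. A row lasts 1/10 s, in which the tool goes at most 50 mm and 8.59 degrees, less where a joint would pass 70% of its speed; a pose out of reach is approached as far as the arm can. A call with a gripper value outside its range is refused whole. The fingers move at their own pace and stop on an object; "newtons" is the grip in N (left out, the last holds). Time passes only in rows, so rows that repeat a pose let the fingers close. It gives the time, the measured TCP pose, the force, the opening and the grip force at its end, in the units of the state.
- bot.observe(): the state, without advancing time (a new reading comes with each control period).
- bot.read_camera(name): name is "side" or "top"; returns a dict with "frame" (400x640x3 uint8, blue, green, red), "K" (3x3 intrinsics, pixels), "dist" ([k1, k2, p1, p2, k3] as OpenCV has them; the pictures are not rectified), "R" (3x3) and "t" (3): a world point X has camera coordinates R X + t. Camera axes: x right, y down, z forward; pixel columns grow to the right and rows downward; lengths in mm; the calibration is good to about 2 mm. A picture is of the moment at which its call begins. There is no depth.
- bot.sign_off(): hands the job in; it is judged then, once.
The state is a dict: "t": time; "joint_positions": joint angles; "joint_vel": joint speeds; "tau": joint torques, N m; "tcp_pos": TCP position; "eef_rot": TCP orientation; "wrist_force": force on the tool from outside, world axes, zero at the start; "ft_torque": the same for the moment, N m; "finger_gap": opening from 0.0 (shut) to 1.0 (fully open); "gripper_force": force on a finger pad.
Only numpy, scipy, OpenCV 4.12 (cv2) and the standard library are available. Lean on these libraries where they do the work, as an engineer would, in place of code of your own. Each camera call takes 0.05 s, during which the arm holds its last target. There are 200 camera calls.

### The job

Get ready to load the dry box: lay the loose shim puck flat in the empty bay of the blue tray with its orange tab facing the same way as on the other three, and let go of it. Then pull the dry box lid up until the sticky seal lets go, without flinging it open, and finish still holding the lid ajar with about 2 cm of gap at its front edge. Leave everything else where it is.

Things in the scene. Friction and masses are not known exactly. Their poses are not given: they have to be found in the camera images.
- shim4: Shim puck: nickel disc 40 mm across and 8 mm thick, an orange tab sticking out of its rim (12 mm wide, same thickness, reaching 26 mm from the disc's centre), and a black grip bar on top, 24 mm along the tab direction, 12 mm wide, from 8 to 30 mm above the underside. 90 g. Origin: centre of the underside; x points to the tab, z up. This one lies loose on the counter and has to go into the tray.
- shim4_tab (a point): Top of the loose puck's orange tab, 23 mm from the disc's centre along its x, 8 mm above the underside.
- shim1: Shim puck: nickel disc 40 mm across and 8 mm thick, an orange tab sticking out of its rim (12 mm wide, same thickness, reaching 26 mm from the disc's centre), and a black grip bar on top, 24 mm along the tab direction, 12 mm wide, from 8 to 30 mm above the underside. 90 g. Origin: centre of the underside; x points to the tab, z up. Already in the tray.
- shim2: Shim puck: nickel disc 40 mm across and 8 mm thick, an orange tab sticking out of its rim (12 mm wide, same thickness, reaching 26 mm from the disc's centre), and a black grip bar on top, 24 mm along the tab direction, 12 mm wide, from 8 to 30 mm above the underside. 90 g. Origin: centre of the underside; x points to the tab, z up. Already in the tray.
- shim3: Shim puck: nickel disc 40 mm across and 8 mm thick, an orange tab sticking out of its rim (12 mm wide, same thickness, reaching 26 mm from the disc's centre), and a black grip bar on top, 24 mm along the tab direction, 12 mm wide, from 8 to 30 mm above the underside. 90 g. Origin: centre of the underside; x points to the tab, z up. Already in the tray.
- tray: Blue tray fixed to the counter, 132 x 132 mm, 2 x 2 bays each 60 mm square inside; floor 4 mm thick, walls 4 mm thick and 14 mm high in all. Origin: centre of the underside. Its +x rim carries a red stripe; the tabs of the pucks in it point to that rim.
- seat: Dark round pad, 34 mm across, flat on the floor of the one empty bay (any of the four): the centre of the loose puck belongs here, 3 mm from the bay's middle away from the red stripe. Origin: on the bay floor, 4 mm above the counter; axes parallel to the tray's, to which the tab must point along +x.
- drybox: Green dry box fixed to the counter, 160 (x) x 180 (y) mm, 80 mm high, with a grey lid hinged along its far (+x) rim. Origin: centre of the underside; -x is its front.
- lid_hinge (a point): Middle of the lid's hinge axis (parallel to the box's y), 80 mm along box x from the box's centre, 81 mm above the counter.
- lid_handle (a point): Red handle bar of the lid, origin at its middle: round, 12 mm thick, 90 mm long parallel to the box's y (78 mm free between its two posts), with the lid shut 136 mm in front of the hinge, 128 mm above the counter and 36 mm above the lid's upper face. Turns with the lid.
- lid_front (a point): Middle of the lower front edge of the lid, 160 mm in front of the hinge. Moves with the lid.
- lid (a joint): Lid angle: 0 shut, grows as the front rises, at most 1.0 rad; the front gap is 160 mm times its sine (20 mm = 0.125 rad). Lid about 350 g. The pull needed at the handle peaks at about 11 to 16 N (weight included) in the first 0.02 rad, the seal lets go with a small jerk at 0.02 to 0.035 rad, and from 0.05 rad on only the weight is left, 2 to 4 N. Let go, it falls back to about 0.04 rad.
- cap: Black delrin cap, 36 mm across, 20 mm high, loose on the counter. Leave alone. Origin: centre of the underside.
- screw: Brass thumb screw standing on its 22 mm head, 30 mm high. Leave alone. Origin: centre of the underside.
- fixture: Grey resin fixture, 50 x 60 x 45 mm, loose on the counter. Leave alone. Origin: centre of the underside.
There are look-alikes about, which are no part of the job. What is shaped like the shim4 but green or pink is not meant.

How it is judged (in metres and radians):
On the way, in this order (a step that is already met when the one before it is completed fails the run):
1. the loose puck lies flat in the empty bay, tab to the striped rim, released, the lid still shut (horizontal distance between shim4 and seat below 0.014 m and z of shim4 in the frame of seat below 0.004 m and angle between shim4's own z axis and vertical below 0.1 rad and angle between the x axis of shim4 and the x axis of tray, either way round below 0.26 rad and x of shim4_tab in the frame of seat above 0.006 m and contact force between the fingers and shim4 below 0.1 N and linear speed of shim4 below 0.02 m/s and value of joint lid below 0.02 rad), for 0.2 s.
2. the lid's seal is broken: the lid is past 0.08 rad in the grip (value of joint lid above 0.08 rad and contact force between the fingers and drybox above 0.5 N), for 0.2 s.
At the end, for the whole second after the job is handed in: Fingers hold the lid at rest at 0.075 to 0.19 rad (front gap 12 to 30 mm). Puck flat and released in the empty bay, centre within 14 mm of the pad, tab within 15 degrees of the striped direction. Other pucks, cap, screw and fixture within 15 mm of their start (horizontal distance between shim4 and seat below 0.014 m and z of shim4 in the frame of seat below 0.004 m and angle between shim4's own z axis and vertical below 0.1 rad and angle between the x axis of shim4 and the x axis of tray, either way round below 0.26 rad and x of shim4_tab in the frame of seat above 0.006 m and contact force between the fingers and shim4 below 0.1 N and linear speed of shim4 below 0.02 m/s and value of joint lid between 0.075 and 0.19 rad and velocity of joint lid between -0.1 and 0.1 rad/s and contact force between the fingers and drybox above 0.5 N and distance of each of shim1, shim2, shim3, cap, screw, fixture from where it was at the start of the episode below 0.015 m); the arm keeps its last pose, push and grip.
It fails at once if the lid is flung open beyond 0.35 rad (about 55 mm of gap) (value of joint lid above 0.35 rad).
It fails at once if another puck, the cap, the screw or the fixture is shifted by more than 15 mm (distance of any of shim1, shim2, shim3, cap, screw, fixture from where it was at the start of the episode above 0.015 m).
It also fails if it takes over 45 s, if anything falls off the work surface, if the arm or the gripper's body presses on something with over 40 N, if the wrist force passes 120 N, or if a joint passes its speed limit or range.

## Working session

There is one attempt and no reset: what is moved stays moved. The work goes in short steps, Python scripts to look and compute and a tool call to move; the robot and the scene stay as the last step left them, time stands still between calls to the robot, and variables do not carry over. Pictures are saved under pics/ and viewed, at most 12 in all, crops included, and the job is handed in when it is done.

Besides the shell and the picture viewer there is one more tool, called after ">>>" by a JSON object that holds its "name" and its "arguments". apply_moves: Moves the arm, as the interface text tells. Its arguments: {"type":"object","properties":{"rows":{"type":"array"},"newtons":{"type":"number"}},"required":["rows"]}

```bash
mkdir -p pics; cat > h.py <<'E'
import numpy as np, cv2
from plant import bot
from scipy.spatial.transform import Rotation as Ro
def cam(n):
    c=bot.read_camera(n); return {k:np.array(v) for k,v in c.items()}
def world(c,uv,z):
    p=cv2.undistortPoints(np.array(uv,float).reshape(-1,1,2),c['K'].astype(float),c['dist'].astype(float)).reshape(-1,2)
    d=np.c_[p,np.ones(len(p))]@c['R']; o=-c['R'].T@c['t'].ravel()
    return o+d*((np.array(z)-o[2])/d[:,2]).reshape(-1,1)
def pix(c,X):
    return cv2.projectPoints(np.array(X,float).reshape(-1,1,3),cv2.Rodrigues(c['R'].astype(float))[0],c['t'].astype(float),c['K'].astype(float),c['dist'].astype(float))[0].reshape(-1,2)
E
python3 - <<'E'
from h import *
for n in('top','side'):
    c=cam(n); cv2.imwrite(f'pics/{n}0.png',c['frame']); np.savez(f'{n}0.npz',**c); print(n,-c['R'].T@c['t'].ravel(),c['R'][2])
print(bot.observe())
E
```

```text
top [ 349.96467729  -67.60142758 1082.40689327] [ 0.20627865  0.01454511 -0.97838518]
side [ 177.25354808 -851.68180455  587.07235191] [ 0.36959656  0.78845391 -0.49166941]
{'t': 0.1, 'joint_positions': array([-1.23657750e+00,  3.51220244e-01,  1.65236320e+00, -6.11520298e-05,
        1.13911039e+00, -8.46150865e-02]), 'joint_vel': array([-0.00013148, -0.00232251, -0.00127854,  0.00059389,  0.00075508,
        0.00169835]), 'tau': array([ 1.56632799e-03, -5.06831753e+01, -2.91873229e+01, -4.82173346e-05,
        2.61580011e-03,  1.75062303e-05]), 'tcp_pos': array([ 223.58444352, -502.17011637,  230.79032784]), 'eef_rot': array([ 9.78149479e-01,  2.07902125e-01, -9.60841498e-05, -5.42849250e-04]), 'wrist_force': array([-0.69869785,  0.38297387,  0.45949027]), 'ft_torque': array([ 0.05542754, -0.01546877,  0.0224705 ]), 'gripper_force': 0.0, 'finger_gap': 1.0008536327474777}
```

View pics/top0.png

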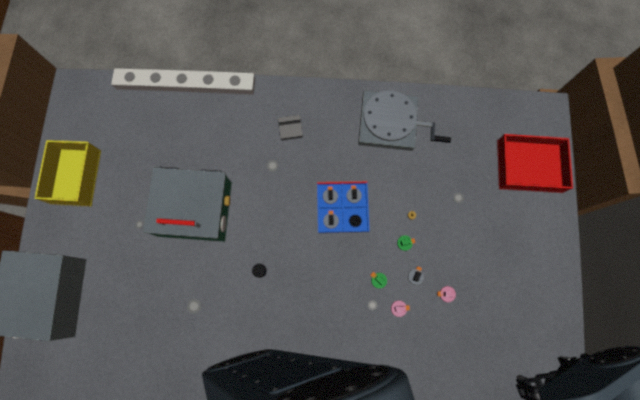

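View pics/side0.png

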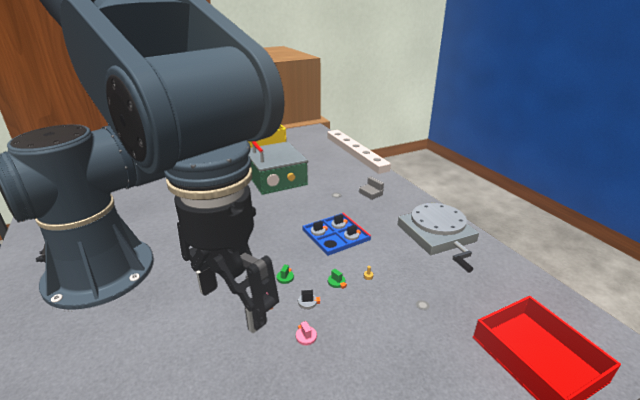

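The puck-shaped things in the top view are green at (405,243) and (379,280), pink at (400,309) and (448,294), and nickel at (416,276). Only the nickel one has the nickel disc and orange tab of shim4. The tray is at (343,207) with its stripe on the far rim and its empty bay at (355,221). The cap is at (259,270), the screw at (412,215), and the red handle at about (178,222). I'll confirm these in an enlarged crop.

```bash
python3 - <<'E'
import cv2,numpy as np
f=np.load('top0.npz')['frame']
a=cv2.resize(f[170:320,310:460],(600,600),interpolation=cv2.INTER_CUBIC)
cv2.imwrite('pics/cropA.png',a)
b=cv2.resize(f[155:250,135:245],(770,665),interpolation=cv2.INTER_CUBIC)[:600]
cv2.imwrite('pics/cropB.png',b)
E
```

```text
(no output)
```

View pics/cropA.png

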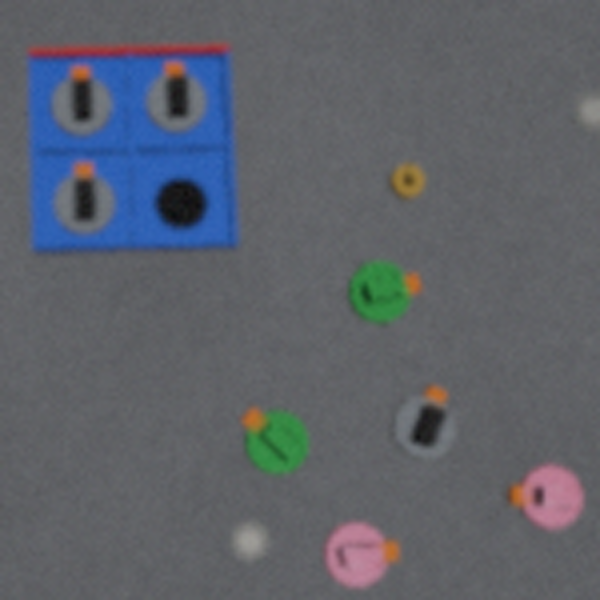

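View pics/cropB.png

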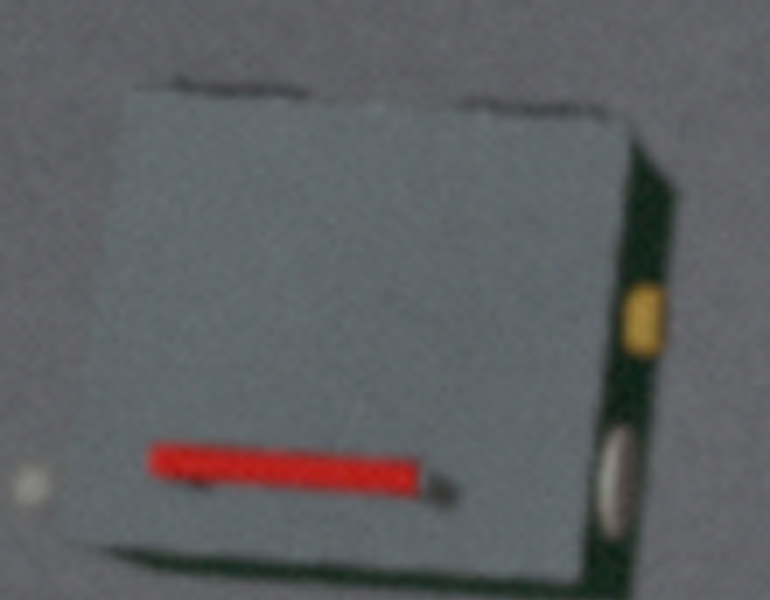

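The enlarged crop confirms shim4: nickel disc at crop (425,427), orange tab at (437,396), top of the black bar at (429,425). The seat pad is at crop (182,203). In crop B the handle runs from (150,461) to (418,478).

```bash
python3 - <<'E'
from h import *
c=dict(np.load('top0.npz'))
A=lambda l:(np.array(l)+.5)/4-.5+[310,170]
B=lambda l:(np.array(l)+.5)/7-.5+[135,155]
np.set_printoptions(precision=1,suppress=True)
p=world(c,A([(425,427),(437,396),(429,425)]),[8,8,30]);print('puck disc,tab,bar',p)
d=p[1]-p[0];print('yaw',np.degrees(np.arctan2(d[1],d[0])))
t=world(c,A([(31,50),(228,47),(236,246),(35,249)]),[14]*4);print('tray',t,np.linalg.norm(np.roll(t,-1,0)-t,axis=1),t.mean(0))
d=t[0]-t[3]+t[1]-t[2];print('yaw',np.degrees(np.arctan2(d[1],d[0])))
print('seat',world(c,A([(182,203)]),[4]))
h=world(c,B([(150,461),(418,478)]),[130]*2);d=h[0]-h[1];print('handle',h,np.linalg.norm(d),h.mean(0),'ydir',np.degrees(np.arctan2(d[1],d[0]))-90)
l=world(c,B([(130,88),(632,122),(583,582),(60,540)]),[92]*4);print('lid',l,np.linalg.norm(np.roll(l,-1,0)-l,axis=1))
print('screw,cap,fixture',world(c,[(412,215),(259,270),(290,128)],[25,20,40]))
q=bot.observe();print(Ro.from_quat(q['eef_rot']).as_matrix(),bot.grip_point_offset)
E
```

```text
puck disc,tab,bar [[ 406.3 -307.3    8. ]
 [ 426.2 -314.7    8. ]
 [ 406.5 -304.9   30. ]]
yaw -20.296309572892262
tray [[ 636.3  -44.4   14. ]
 [ 645.7 -173.3   14. ]
 [ 514.3 -182.9   14. ]
 [ 505.1  -54.6   14. ]] [129.3 131.7 128.6 131.6] [ 575.3 -113.8   14. ]
yaw 4.317741614570757
seat [[ 542. -148.    4.]]
handle [[492.8 321.8 130. ]
 [492.4 231.  130. ]] 90.88540091212414 [492.6 276.4 130. ] ydir -0.20187034739313958
lid [[631.3 363.4  92. ]
 [628.4 182.1  92. ]
 [465.9 182.1  92. ]
 [469.2 365.3  92. ]] [181.3 162.5 183.3 162.2]
screw,cap,fixture [[ 560.4 -291.5   25. ]
 [ 399.4   88.2   20. ]
 [ 772.7   35.8   40. ]]
[[ 0.9  0.4 -0. ]
 [ 0.4 -0.9  0. ]
 [ 0.  -0.  -1. ]] 18.700000000000003
```

```bash
cat >> h.py <<'E'
def goto(pos,yaw):
    q=bot.observe(); R=Ro.from_quat(q['eef_rot'])
    y=np.radians(yaw); T=Ro.from_matrix([[np.cos(y),np.sin(y),0],[np.sin(y),-np.cos(y),0],[0,0,-1]])
    print('t',q['t'],'row',np.round(R.inv().apply(np.array(pos)-q['tcp_pos'])/1000,4),np.round((R.inv()*T).as_rotvec(),3))
E
python3 - <<'E'
from h import *
goto([406.5,-306,110],-20.3)
E
```

```text
t 0.1 row [ 0.2469 -0.1047  0.1209] [-0.001  0.     0.773]
```

>>> {"name": "apply_moves", "arguments": {"rows": [[0.247,-0.105,0.121,-0.001,0,0.773,0.04],[0.247,-0.105,0.121,-0.001,0,0.773,0.04],[0.247,-0.105,0.121,-0.001,0,0.773,0.04],[0.247,-0.105,0.121,-0.001,0,0.773,0.04],[0.247,-0.105,0.121,-0.001,0,0.773,0.04],[0.247,-0.105,0.121,-0.001,0,0.773,0.04],[0.247,-0.105,0.121,-0.001,0,0.773,0.04],[0.247,-0.105,0.121,-0.001,0,0.773,0.04],[0.247,-0.105,0.121,-0.001,0,0.773,0.04],[0.247,-0.105,0.121,-0.001,0,0.773,0.04],[0.247,-0.105,0.121,-0.001,0,0.773,0.04]]}}

```text
t: 1.2
tcp_pos: [406.2, -307.1, 110.8]
eef_rot: [0.984, -0.177, 0.0, 0.001]
wrist_force: [-0.2, -0.3, 0.2]
finger_gap: 0.469
gripper_force: 0.0
```

```bash
python3 - <<'E'
from h import *
q=bot.observe();print(q['tcp_pos'],q['finger_gap'],q['wrist_force'])
goto([406.5,-306,12],-20.3)
c=cam('side');np.savez('side1.npz',**c)
p=pix(c,[[406.5,-306,8],[406.5,-306,30],[428,-314,8],[542.5,-148,4],[406.5,-306,110]]);print(p)
u,v=p[0].astype(int);x0,y0=u-100,v-100
cv2.imwrite('pics/side1.png',cv2.resize(c['frame'][y0:y0+150,x0:x0+200],None,fx=4,fy=4,interpolation=cv2.INTER_CUBIC));print(x0,y0)
E
```

```text
[ 406.17772317 -307.10419831  110.82312213] 0.4688261752025451 [-0.24253181 -0.28275264  0.18429054]
t 1.2 row [-0.0002 -0.0013  0.0988] [ 0.001 -0.001 -0.001]
[[306.36186013 299.27473191]
 [306.12300449 291.48170819]
 [317.21255726 298.52735686]
 [329.7096638  243.74522723]
 [305.19803401 261.17039861]]
206 199
```

View pics/side1.png

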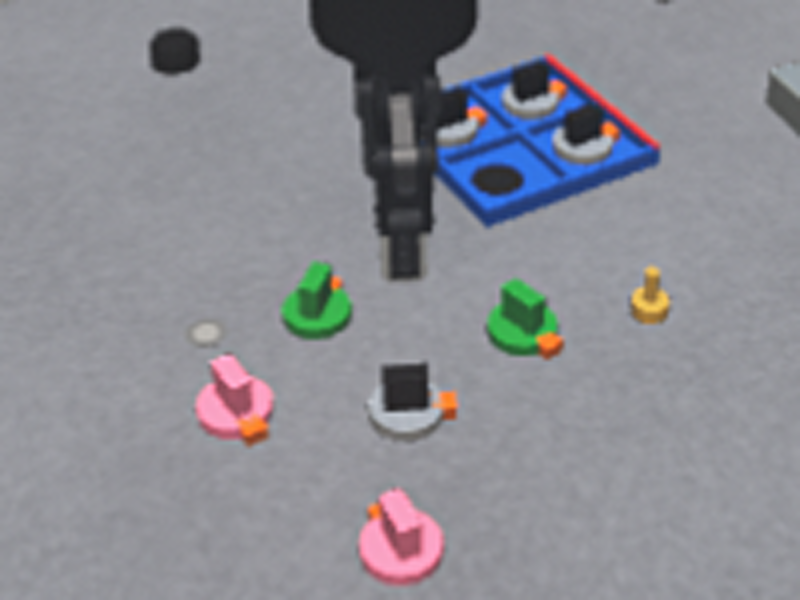

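The side view puts the disc at crop (405,402) against a predicted (402,401), and the tab at (447,404) against (445,398). They agree, and the gripper is lined up above the bar. I'll descend and grip.

>>> {"name": "apply_moves", "arguments": {"rows": [[0,-0.001,0.03,0,0,0,0.04],[0,-0.001,0.06,0,0,0,0.04],[0,-0.001,0.08,0,0,0,0.04],[0,-0.001,0.09,0,0,0,0.04],[0,-0.001,0.098,0,0,0,0.04],[0,-0.001,0.098,0,0,0,0.04],[0,-0.001,0.098,0,0,0,0.0],[0,-0.001,0.098,0,0,0,0.0],[0,-0.001,0.098,0,0,0,0.0],[0,-0.001,0.098,0,0,0,0.0],[0,-0.001,0.098,0,0,0,0.0],[0,-0.001,0.098,0,0,0,0.0]], "newtons": 40}}

```text
t: 2.45
tcp_pos: [407.5, -305.7, 13.2]
eef_rot: [0.984, -0.176, 0.001, 0.001]
wrist_force: [-1.3, -0.0, 6.8]
finger_gap: 0.132
gripper_force: 40.0
```

>>> {"name": "apply_moves", "arguments": {"rows": [[0,0,-0.02,0,0,0,0],[0,0,-0.05,0,0,0,0],[0,0,-0.08,0,0,0,0],[0,0,-0.08,0,0,0,0]]}}

```text
t: 2.85
tcp_pos: [408.5, -306.4, 95.9]
eef_rot: [0.984, -0.176, 0.003, 0.002]
wrist_force: [1.4, -0.7, -1.7]
finger_gap: 0.124
gripper_force: 39.2
```

```bash
python3 - <<'E'
from h import *
q=bot.observe();print(q['tcp_pos'],q['finger_gap'],q['wrist_force'])
goto([543.5,-148,93],4.3)
c=cam('side');T=q['tcp_pos']
p=pix(c,[T+[0,0,-5]]);print(p)
u,v=p[0].astype(int);x0,y0=u-60,v-45
cv2.imwrite('pics/side2.png',cv2.resize(c['frame'][y0:y0+90,x0:x0+120],None,fx=5,fy=5,interpolation=cv2.INTER_CUBIC));print(x0,y0)
E
```

```text
[ 408.50213592 -306.43822569   95.8738203 ] 0.12366343970709949 [ 1.42940329 -0.66270579 -1.74724221]
t 2.85 row [ 0.0717 -0.1954  0.0027] [ 0.005 -0.005 -0.429]
[[306.43316198 268.55543789]]
246 223
```

View pics/side2.png

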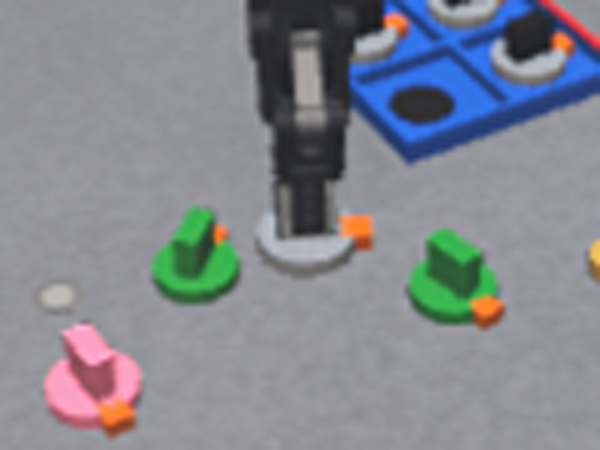

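The puck is held level with its tab to the right at crop (357,231), and the disc centre at (307,238) sits under the TCP. Next I'll go above the empty bay.

>>> {"name": "apply_moves", "arguments": {"rows": [[0.02,-0.049,0.002,0,0,-0.1,0],[0.035,-0.098,0.002,0,0,-0.22,0],[0.055,-0.147,0.002,0.003,-0.003,-0.33,0],[0.072,-0.195,0.002,0.005,-0.005,-0.429,0],[0.072,-0.195,0.002,0.005,-0.005,-0.429,0],[0.072,-0.195,0.002,0.005,-0.005,-0.429,0],[0.072,-0.195,0.002,0.005,-0.005,-0.429,0],[0.072,-0.195,0.002,0.005,-0.005,-0.429,0]]}}

```text
t: 3.7
tcp_pos: [541.1, -148.3, 89.8]
eef_rot: [0.999, 0.036, -0.002, -0.002]
wrist_force: [-0.6, -0.3, -0.1]
finger_gap: 0.13
gripper_force: 39.4
```

```bash
python3 - <<'E'
from h import *
q=bot.observe();print(q['tcp_pos'],q['finger_gap'],q['wrist_force'])
goto([543.5,-148,17],4.3)
c=cam('side');T=q['tcp_pos']
a=np.radians(4.3);print(pix(c,[T+[-1,0,-5],T+[22*np.cos(a),22*np.sin(a),-5],[542.5,-148,4]]))
u,v=pix(c,[T])[0].astype(int);x0,y0=u-60,v-35
cv2.imwrite('pics/side3.png',cv2.resize(c['frame'][y0:y0+90,x0:x0+120],None,fx=5,fy=5,interpolation=cv2.INTER_CUBIC));print(x0,y0)
E
```

```text
[ 541.14830282 -148.29595268   89.75689651] 0.12956342205636026 [-0.63503492 -0.34231508 -0.06113008]
t 3.7 row [0.0027 0.0003 0.0727] [-0.005  0.005 -0.002]
[[329.1819657  217.42191022]
 [337.11111384 214.91448212]
 [329.7096638  243.74522723]]
269 180
```

View pics/side3.png

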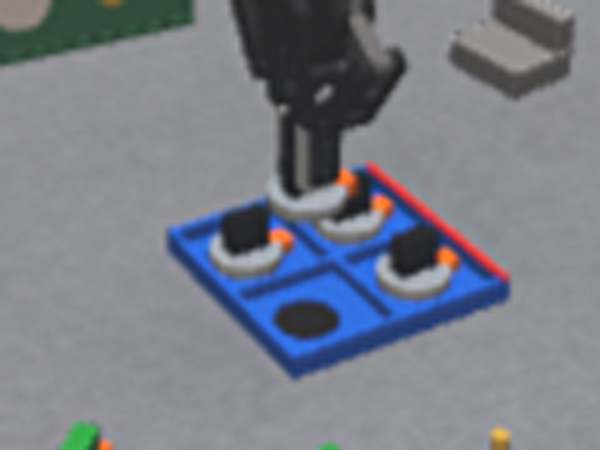

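The held disc is at crop (308,195), its tab points toward the stripe, and the pad is at (307,319). All match the predictions to about 1.5 px, so I'll lower it.

>>> {"name": "apply_moves", "arguments": {"rows": [[0.0025,0,0.025,-0.005,0.005,0,0],[0.0025,0,0.05,-0.005,0.005,0,0],[0.0025,0,0.062,-0.005,0.005,0,0],[0.0025,0,0.068,-0.005,0.005,0,0],[0.0025,0,0.072,-0.005,0.005,0,0],[0.0025,0,0.072,-0.005,0.005,0,0],[0.0025,0,0.072,-0.005,0.005,0,0]]}}

```text
t: 4.45
tcp_pos: [544.7, -146.9, 18.9]
eef_rot: [0.999, 0.037, 0.001, 0.0]
wrist_force: [-0.4, 0.0, -1.2]
finger_gap: 0.129
gripper_force: 39.4
```

>>> {"name": "apply_moves", "arguments": {"rows": [[-0.001,0.001,0.001,0,0,0,0],[-0.001,0.001,0.002,0,0,0,0],[-0.001,0.001,0.002,0,0,0,0],[-0.001,0.001,0.002,0,0,0,0]]}}

```text
t: 4.85
tcp_pos: [543.7, -148.0, 17.2]
eef_rot: [0.999, 0.037, 0.001, 0.0]
wrist_force: [-3.5, 1.0, 10.0]
finger_gap: 0.128
gripper_force: 40.8
```

>>> {"name": "apply_moves", "arguments": {"rows": [[0,0,0,0,0,0,0.035],[0,0,0,0,0,0,0.035],[0,0,0,0,0,0,0.035],[0,0,0,0,0,0,0.035],[0,0,-0.01,0,0,0,0.035],[0,0,-0.04,0,0,0,0.035],[0,0,-0.08,0,0,0,0.035],[0,0,-0.13,0,0,0,0.035],[0,0,-0.18,0,0,0,0.035],[0,0,-0.2,0,0,0,0.035]]}}

```text
t: 5.85
tcp_pos: [544.5, -148.2, 221.8]
eef_rot: [0.999, 0.037, 0.004, 0.001]
wrist_force: [0.6, -0.5, -0.6]
finger_gap: 0.407
gripper_force: 0.0
```

```bash
python3 - <<'E'
from h import *
q=bot.observe();print(q['tcp_pos'],q['finger_gap'],q['wrist_force'])
goto([493,276,200],90)
c=cam('side')
print(pix(c,[[542.5,-148,12],[564.5,-146.3,12]]))
x0,y0=270,190
cv2.imwrite('pics/side4.png',cv2.resize(c['frame'][y0:y0+90,x0:x0+120],None,fx=5,fy=5,interpolation=cv2.INTER_CUBIC))
E
```

```text
[ 544.47405981 -148.20178951  221.8297942 ] 0.4065137997193277 [ 0.58065295 -0.4971917  -0.55187056]
t 5.85 row [-0.0198 -0.4269  0.0204] [ 0.008 -0.004 -1.496]
[[329.73556084 241.2080537 ]
 [337.02893311 238.64252491]]
```

View pics/side4.png

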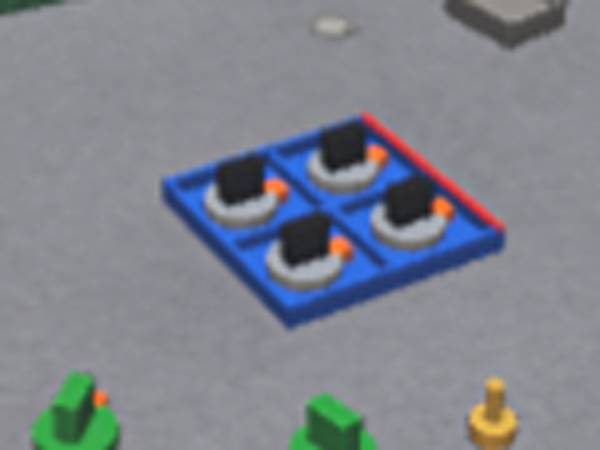

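The puck lies flat in the bay at crop (305,258), with its tab at (341,248) pointing to the stripe like the others. Now I'll move to above the handle.

>>> {"name": "apply_moves", "arguments": {"rows": [[-0.02,-0.427,0.02,0.008,-0.004,-1.496,0.05],[-0.02,-0.427,0.02,0.008,-0.004,-1.496,0.05],[-0.02,-0.427,0.02,0.008,-0.004,-1.496,0.05],[-0.02,-0.427,0.02,0.008,-0.004,-1.496,0.05],[-0.02,-0.427,0.02,0.008,-0.004,-1.496,0.05],[-0.02,-0.427,0.02,0.008,-0.004,-1.496,0.05],[-0.02,-0.427,0.02,0.008,-0.004,-1.496,0.05],[-0.02,-0.427,0.02,0.008,-0.004,-1.496,0.05],[-0.02,-0.427,0.02,0.008,-0.004,-1.496,0.05],[-0.02,-0.427,0.02,0.008,-0.004,-1.496,0.05],[-0.02,-0.427,0.02,0.008,-0.004,-1.496,0.05],[-0.02,-0.427,0.02,0.008,-0.004,-1.496,0.05],[-0.02,-0.427,0.02,0.008,-0.004,-1.496,0.05],[-0.02,-0.427,0.02,0.008,-0.004,-1.496,0.05],[-0.02,-0.427,0.02,0.008,-0.004,-1.496,0.05],[-0.02,-0.427,0.02,0.008,-0.004,-1.496,0.05],[-0.02,-0.427,0.02,0.008,-0.004,-1.496,0.05],[-0.02,-0.427,0.02,0.008,-0.004,-1.496,0.05],[-0.02,-0.427,0.02,0.008,-0.004,-1.496,0.05],[-0.02,-0.427,0.02,0.008,-0.004,-1.496,0.05]]}}

```text
t: 7.9
tcp_pos: [491.3, 276.6, 196.1]
eef_rot: [0.707, 0.707, -0.002, -0.003]
wrist_force: [0.3, -0.0, 0.6]
finger_gap: 0.582
gripper_force: 0.0
```

```bash
python3 - <<'E'
from h import *
q=bot.observe();print(q['tcp_pos'],q['finger_gap'],q['wrist_force'])
goto([492.8,276,110],90)
c=cam('side')
np.savez('side5.npz',**c)
print(pix(c,[[492.6,231.4,128],[492.6,321.4,128],[492.6,276.4,128]]),pix(c,[q['tcp_pos']]))
x0,y0=200,80
cv2.imwrite('pics/side5.png',cv2.resize(c['frame'][y0:y0+120,x0:x0+160],None,fx=5,fy=5,interpolation=cv2.INTER_CUBIC))
E
```

```text
[491.32229981 276.5527999  196.05731034] 0.5822543020361521 [ 0.3426985  -0.04032997  0.56768894]
t 7.9 row [-0.0008  0.0021  0.086 ] [-0.007 -0.002 -0.   ]
[[260.93278511 151.23452698]
 [252.50985291 141.96255486]
 [256.59833002 146.46330613]] [[254.36936    126.32606031]]
```

View pics/side5.png

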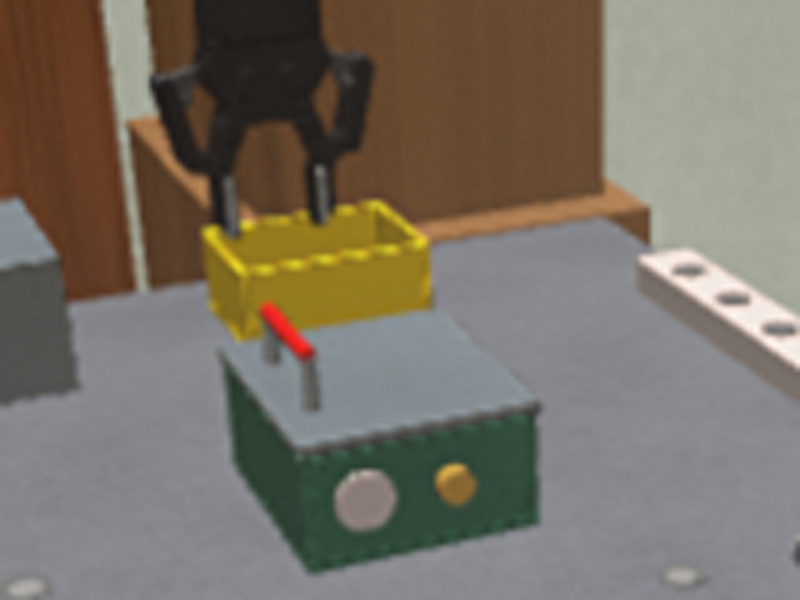

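The handle ends are at crop (268,312) and (308,352), within 1 px of the prediction, and the open fingers straddle its line. I'll descend and grip.

>>> {"name": "apply_moves", "arguments": {"rows": [[-0.001,0.0025,0.03,-0.007,-0.002,0,0.05],[-0.001,0.0025,0.06,-0.007,-0.002,0,0.05],[-0.001,0.0025,0.076,-0.007,-0.002,0,0.05],[-0.001,0.0025,0.086,-0.007,-0.002,0,0.05],[-0.001,0.0025,0.086,-0.007,-0.002,0,0.05],[-0.001,0.0025,0.086,-0.007,-0.002,0,0.05]]}}

```text
t: 8.55
tcp_pos: [493.7, 275.9, 110.8]
eef_rot: [0.707, 0.707, 0.001, 0.0]
wrist_force: [-0.2, 0.6, 0.2]
finger_gap: 0.589
gripper_force: 0.0
```

>>> {"name": "apply_moves", "arguments": {"rows": [[0,0,0,0,0,0,0],[0,0,0,0,0,0,0],[0,0,0,0,0,0,0],[0,0,0,0,0,0,0],[0,0,0,0,0,0,0],[0,0,0,0,0,0,0],[0,0,0,0,0,0,0],[0,0,0,0,0,0,0],[0,0,0,0,0,0,0]], "newtons": 60}}

```text
t: 9.45
tcp_pos: [493.2, 275.9, 110.8]
eef_rot: [0.707, 0.707, 0.0, -0.0]
wrist_force: [-3.0, -0.9, 5.3]
finger_gap: 0.117
gripper_force: 58.5
```

>>> {"name": "apply_moves", "arguments": {"rows": [[0,0.0002,-0.0005,0,0,0,0],[0,0.0003,-0.001,0,0,0,0],[0,0.0005,-0.0015,0,0,0,0],[0,0.0007,-0.002,0,0,0,0],[0,0.0009,-0.0025,0,0,0,0],[0,0.001,-0.003,0,0,0,0],[0,0.0012,-0.0035,0,0,0,0],[0,0.0014,-0.004,0,0,0,0],[0,0.0016,-0.0045,0,0,0,0],[0,0.0018,-0.005,0,0,0,0]]}}

```text
t: 10.45
tcp_pos: [494.5, 275.8, 114.6]
eef_rot: [0.707, 0.707, -0.0, -0.0]
wrist_force: [-4.1, 3.4, 0.4]
finger_gap: 0.119
gripper_force: 60.2
```

>>> {"name": "apply_moves", "arguments": {"rows": [[0,0.0002,-0.0005,0,0,0,0],[0,0.0003,-0.001,0,0,0,0],[0,0.0005,-0.0015,0,0,0,0],[0,0.0007,-0.002,0,0,0,0],[0,0.0009,-0.0025,0,0,0,0],[0,0.001,-0.003,0,0,0,0],[0,0.0012,-0.0035,0,0,0,0],[0,0.0014,-0.004,0,0,0,0],[0,0.0016,-0.0045,0,0,0,0],[0,0.0018,-0.005,0,0,0,0]]}}

```text
t: 11.45
tcp_pos: [496.6, 275.7, 119.9]
eef_rot: [0.707, 0.707, -0.0, -0.0]
wrist_force: [-3.6, 3.8, -2.9]
finger_gap: 0.119
gripper_force: 59.5
```

```bash
python3 - <<'E'
from h import *
q=bot.observe();print(q['tcp_pos'],q['finger_gap'],q['wrist_force'])
a=dict(np.load('side5.npz'));c=cam('side')
x0,y0=225,115
f=lambda c:cv2.resize(c['frame'][y0:y0+80,x0:x0+100],(400,320),interpolation=cv2.INTER_CUBIC)
cv2.imwrite('pics/side6.png',np.hstack([f(a),f(c)]))
E
```

```text
[496.60201466 275.7207313  119.94188908] 0.11863493217427 [-3.56637741  3.79239754 -2.93181716]
```

View pics/side6.png

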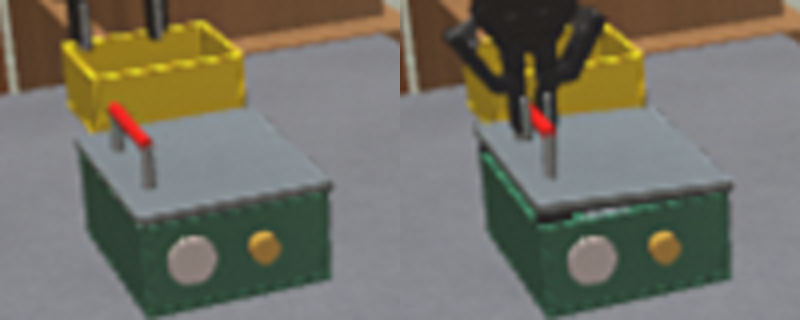

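The lid has opened: a dark gap shows at its front edge at crop (540,215), and the force of about 3 N is weight alone. I'll raise it about 8 mm more, to roughly 0.125 rad.

>>> {"name": "apply_moves", "arguments": {"rows": [[0,0.0004,-0.001,0,0,0,0],[0,0.0008,-0.002,0,0,0,0],[0,0.0012,-0.003,0,0,0,0],[0,0.0016,-0.004,0,0,0,0],[0,0.002,-0.005,0,0,0,0],[0,0.0025,-0.006,0,0,0,0],[0,0.003,-0.007,0,0,0,0],[0,0.0035,-0.008,0,0,0,0],[0,0.0035,-0.008,0,0,0,0],[0,0.0035,-0.008,0,0,0,0],[0,0.0035,-0.008,0,0,0,0],[0,0.0035,-0.008,0,0,0,0],[0,0.0035,-0.008,0,0,0,0]]}}

```text
t: 12.8
tcp_pos: [500.3, 275.7, 128.4]
eef_rot: [0.707, 0.707, 0.0, 0.0]
wrist_force: [-5.1, 2.0, -0.8]
finger_gap: 0.115
gripper_force: 59.2
```

```bash
python3 - <<'E'
from h import *
q=bot.observe();print(q['tcp_pos'],q['finger_gap'],q['wrist_force'])
c=cam('side')
x0,y0=225,115
f=cv2.resize(c['frame'][y0:y0+80,x0:x0+100],None,fx=7,fy=7,interpolation=cv2.INTER_CUBIC)
# predicted near front lid lower corner for several angles (box centre 549,273)
for th in(0,.075,.125,.19):
    X=[[628.5-160*np.cos(th),183,81+160*np.sin(th)]]
    print(th,(pix(c,X)-[x0,y0])*7)
cv2.imwrite('pics/side7.png',f)
E
```

```text
[500.32959279 275.65119653 128.39836648] 0.11467025951271438 [-5.11225214  1.98916937 -0.78875019]
0 [[242.02945476 400.20608476]]
0.075 [[240.77541393 375.2862481 ]]
0.125 [[241.03384155 358.39396744]]
0.19 [[242.69299809 336.19040404]]
```

View pics/side7.png

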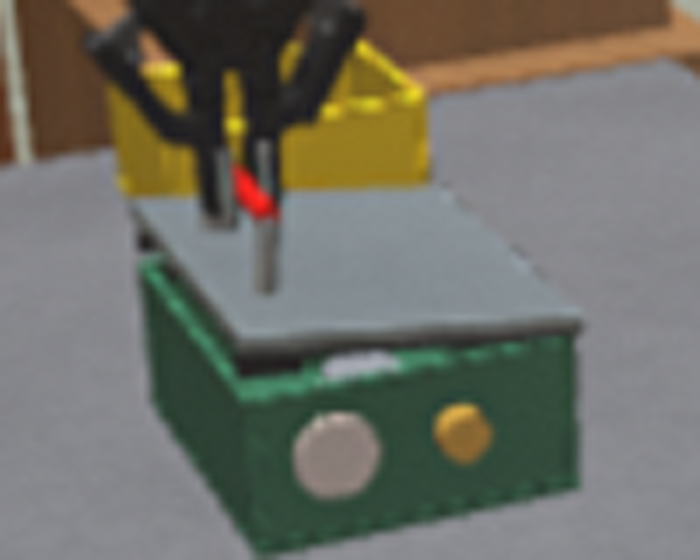

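The lid's lower front corner is at about crop (241,354) and the box rim at (242,398), which gives about 0.13 rad, or a gap of roughly 2 cm. It's in the grip and at rest, so I'll hand in.

```bash
python3 -c "
from plant import bot
print(bot.sign_off())"
```

```text
the job is handed in; nothing more can be done
None
```

I laid the loose puck flat in the empty bay with its tab toward the stripe and let go, then broke the lid's seal with a slow pull; the gripper still holds the lid ajar at about 0.13 rad (roughly 2 cm). The job is handed in, but the sign-off gave no verdict.

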